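# Load the stock caddy, roll it to its parking mark and knock the brake down

## Robot

A 6-joint arm with a two-finger parallel gripper is mounted at the origin on the work surface. World frame = base frame: x ahead of the robot, y to its left, z up, the work surface at z = 0. Lengths are in mm, angles in degrees, forces in N, time in s.
With the tool pointing down it reaches from about 250 to 775 mm from the base axis. Payload 4 kg.
Tool frame: the origin (TCP) lies on the centre line of the jaws, within the pads' length; the fingertips stand 17 mm ahead of it and the grasp point (between the pads) lies 2 mm behind it; z points along the fingers, y is the direction in which the jaws open and shut (so a half turn about z gives the same grasp; the last joint's range is limited). The gripper opens to 85 mm and grips with 20 to 120 N. Pads are 22 mm wide; open, the fingers measure 114 mm over their backs; the gripper's body (76 mm by 85 mm) begins 54 mm behind the grasp point. The pads swing forward as they close: fully open they stand 13 mm farther back than shut.
Start: joints at [-77.298, 4.996, 78.535, -0, 96.463, -5.907], TCP at [175.513, -521.259, 248.341] pointing down, gripper open.
Joint ranges: [-177.83, 177.83], [-43.37, 116.18], [15.69, 146.23], [-61.86, 241.86], [9.47, 152.12], [-147.06, 147.06]. Speed limits (degrees/s): [159.86, 159.86, 180, 180, 180, 180].

## Interface

Orientations are given as [roll, pitch, yaw] about the fixed x, y, z axes, in that order (R = Rz(yaw) Ry(pitch) Rx(roll)).
In Python, from cell import robot gives the robot as it stands.
- The arm moves only by the tool jog_arm, never from a script. Its argument "moves" is text: rows parted by semicolons, each of 7 numbers parted by spaces: the turn, a rotation vector about the world's x, y, z in degrees, then the shift along the world's x, y, z in cm, then the finger opening in cm, from 0 to 8.54. A call has 1 to 12 rows; each row is the pose to reach, as a shift and turn from the pose commanded when the call began; what a row does not reach only later rows make up. A row lasts 1/12 s, in which the tool goes at most 41.7 mm and 7.16 degrees, less where a joint would pass 70% of its speed; a pose out of reach is approached as far as the arm can. A call with a gripper value outside its range is refused whole. The fingers move at their own pace and stop on an object; "squeeze" is the grip in N (left out, the last holds). Time passes only in rows, so rows that repeat a pose let the fingers close. It gives the time, the measured TCP pose, the force and the opening at its end, in the units of the state.
- robot.get_state(): the state, without advancing time (a new reading comes with each control period).
- robot.read_camera(name): name is "scene" or "side" or "wrist"; returns (picture, depth): 384x512x3 uint8, red, green, blue; 384x512 float32, mm along the optical axis (not along the pixel's ray), 0 where there is no reading.
- robot.camera_info(name): a dict with "fovy" (degrees; the focal length in pixels is half the picture's height over the tangent of half this angle, whatever the lens; pixels are square), "cx", "cy" (the principal point, pixels), "R" (3x3) and "t" (3): a world point X has camera coordinates R X + t; the wrist camera has in their place "hand_eye" (4x4, takes a point from camera to tool coordinates, whose origin is the TCP and whose axes are the flange's). Camera axes: x right, y down, z forward; pixel columns grow to the right and rows downward; lengths in mm; the calibration is good to about 2 mm. The wrist camera is an equidistant fisheye: a pixel r from the principal point sees the ray r / f radians off the axis. A picture is of the moment at which its call begins: read the wrist's pose just before it. camera_info takes no time and is no camera call.
- robot.close_job(): hands the job in, once; it reports no verdict.
The state is a dict: "t": time; "q": joint angles; "dq": joint speeds; "joint_torque": joint torques, N m; "tool_pos": TCP position; "orientation": TCP orientation; "wrist_force": force on the tool from outside, world axes, zero at the start; "moment": the same for the moment, N m; "finger_gap": finger opening in mm.
Only numpy, scipy, OpenCV 4.12 (cv2) and the standard library are available. Lean on these libraries where they do the work, as an engineer would, in place of code of your own. Each camera call takes 0.05 s, during which the arm holds its last target. There are 200 camera calls.

## Task

Load every lens, the hood and the light meter that stand loose on the table into the tray of the little wheeled caddy, then push the caddy by its handle, on its wheels and nose first, so that its front castors swing round to trail straight, and steer it centred and square into the taped outline. Then let go of it, take the wooden mallet and knock the caddy's sprung brake peg fully down with it (never press the peg by hand, and keep the fingers off the caddy once the brake is on), and put the mallet back on its cork mat. Leave the brass caps and the film canister where they are.

Things in the scene. Friction and masses are not known exactly. Their poses are not given: they have to be found in the camera images.
- caddy: plywood stock caddy, 230 long x 170 wide, about 0.9 kg empty. Origin on the table under its middle; +x towards its nose (roughly world +y at the start), +y to its left, z up. 32 mm wheels: two fixed at x -80, y +-62 mm, two swivel castors at the nose (pivots x 80, y +-55 mm, trail 15 mm). Rolls easily along x, scrubs sideways. Brake housing 32 x 36 mm under the peg, top at z 85 mm
- caddy_tray (a point): middle of the caddy's tray floor, at x -25, y 0, z 48 mm of the caddy. The open tray spans x -100..50, y -80..80 mm of the caddy inside; its 5 mm walls rise to z 73 mm
- caddy_handle (a point): middle of the caddy's handle bar, at x -109, y 0, z 150 mm of the caddy. The bar lies along the caddy's y, 16 x 16 mm in section, 98 mm free between its posts; it can be pinched from above, closing along the caddy's x
- caddy_nose (a point): middle of the deck's front edge, at x 115 mm of the caddy
- castor_l (a joint): swivel angle of the left front castor (rad): 0 when it trails straight behind its pivot as the caddy rolls nose first; turned well aside at the start; swings freely to 0 within some 60 mm of rolling
- castor_r (a joint): the same for the right front castor
- brake (a joint): how far the brake peg is down (m): 0 up, 0.015 at the end stop; its rubber foot meets the table at 0.014. It takes 7 to 9 N to move it, and friction keeps it where it is driven
- brake_top (a point): middle of the top of the brake peg's round steel cap (32 mm across), at x 83, y 0, z 118 mm of the caddy when up. The axes are the caddy's
- mark: parking mark on the table: flat outline of pale masking tape, 260 x 200 mm inside, tape 20 mm wide, 1 mm thin. Origin at its middle, on the table; +x is the way the caddy's nose must point (the nose end has a second, thin strip)
- mallet: wooden block mallet, 0.32 kg: head 60 (x) x 56 (y) x 60 (z) mm; origin at the centre of the head's underside. The handle runs level from the head towards its -x, from x -30 to -180 mm, 22 wide x 24 tall, its axis at z 30 mm. It stands on its head's flat underside with the handle level; the underside or top is the striking face
- mat: cork mat 250 x 120 x 4 mm fixed to the table, where the mallet lives. Origin at the centre of its underside, x along its length
- lens_long: tall black lens, upright cylinder 54 mm across and 84 mm tall, foot 48 mm across up to 12 mm. Origin at the centre of its underside, z along it. Like the other stock it may be absent
- lens_short: short aluminium lens with dark rings, upright cylinder 54 mm across, 60 mm tall. Origin at the centre of its underside
- hood: ribbed aluminium lens hood, standing on its narrow end: 42 mm across at the foot, widening to 54 mm from 30 mm up, 68 mm tall. Origin at the centre of its underside
- meter: black bakelite light meter, an upright block 46 (x) x 62 (y) x 64 (z) mm. Origin at the centre of its underside
- cap_a: bystander: brass lens cap, 62 mm across, 14 mm thick, origin at the centre of its underside
- cap_b: bystander: smaller brass lens cap, 52 mm across, 14 mm thick, origin at the centre of its underside
- canister: bystander: red film canister, 38 mm across, 54 mm tall, origin at the centre of its underside
There are look-alikes about, which are no part of the job. Leave any green or purple look-alike of the lens_short alone. Leave any red look-alike of the meter alone.

How it is judged (in metres and radians):
On the way, in this order (a step that is already met when the one before it is completed fails the run):
1. all the stock on the table is in the caddy's tray (x of lens_long in the frame of caddy between -0.105 and 0.055 m and y of lens_long in the frame of caddy between -0.085 and 0.085 m and z of lens_long in the frame of caddy between 0.035 and 0.085 m and x of lens_short in the frame of caddy between -0.105 and 0.055 m and y of lens_short in the frame of caddy between -0.085 and 0.085 m and z of lens_short in the frame of caddy between 0.035 and 0.085 m and x of hood in the frame of caddy between -0.105 and 0.055 m and y of hood in the frame of caddy between -0.085 and 0.085 m and z of hood in the frame of caddy between 0.035 and 0.085 m and x of meter in the frame of caddy between -0.105 and 0.055 m and y of meter in the frame of caddy between -0.085 and 0.085 m and z of meter in the frame of caddy between 0.035 and 0.085 m), for 0.2 s.
2. the caddy has been pushed off (6 cm or more) and both front castors trail straight (within 0.25 rad) (value of joint castor_l between -0.25 and 0.25 rad and value of joint castor_r between -0.25 and 0.25 rad and distance of caddy from where it was at the start of the episode above 0.06 m), for 0.1 s.
3. the caddy stands in the taped outline, nose to the nose end (horizontal distance between caddy and mark below 0.025 m and angle between the x axis of caddy and the x axis of mark, either way round below 0.14 rad and x of caddy_nose in the frame of mark above 0.05 m and linear speed of caddy below 0.03 m/s), for 0.3 s.
4. the brake peg is knocked down (12 mm or more) with the mallet on it (value of joint brake above 0.012 m and contact force between mallet and caddy above 1 N).
At the end, for the whole second after the job is handed in: All the stock present lies in the caddy's tray; the caddy's middle is within 25 mm of the mark's middle, its heading within 0.14 rad of the mark's, nose to the nose end; the brake peg is down by 11 mm or more; the mallet's head rests on the cork mat; everything is still (all of step 1 and horizontal distance between caddy and mark below 0.025 m and angle between the x axis of caddy and the x axis of mark, either way round below 0.14 rad and x of caddy_nose in the frame of mark above 0.05 m and value of joint brake above 0.011 m and linear speed of each of caddy, mallet below 0.02 m/s and x of mallet in the frame of mat between -0.125 and 0.125 m and y of mallet in the frame of mat between -0.07 and 0.07 m and height (world z) of mallet below 0.075 m); the robot touches nothing.
It fails at once if the caddy is lifted off its wheels or tipped (height (world z) of caddy above 0.025 m or angle between caddy's own z axis and vertical above 0.25 rad).
It fails at once if the fingers touch the caddy while its brake is going down or on (value of joint brake above 0.004 m and contact force between the fingers and caddy above 1 N).
It fails at once if a brass cap or the film canister is displaced by more than 3 cm (distance of any of cap_a, cap_b, canister from where it was at the start of the episode above 0.03 m).
Of lens_long, lens_short, hood, meter only 3 to 4 are there at a start; the rules pass over those that are not, and their reading is None.
At some moment in a run one of lens_long, lens_short, hood, meter, mallet may be knocked a few centimetres aside while the robot is not near it.
It also fails if it takes over 192 s, if anything falls off the work surface, if the arm or the gripper's body presses on something with over 40 N, if the wrist force passes 120 N, or if a joint passes its speed limit or range.

## Working session

There is one attempt and no reset: what is moved stays moved. The work goes in short steps, Python scripts to look and compute and a tool call to move; the robot and the scene stay as the last step left them, time stands still between calls to the robot, and variables do not carry over. Pictures are saved under pics/ and viewed, about 12 in all and at most 16, crops included, and the job is handed in when it is done.

Besides the shell and the picture viewer there is one more tool, called after "Request:" as a command line: name --argument value ..., lists and objects as JSON in quotes. jog_arm: Moves the arm, as the interface text tells. Its arguments: {"type":"object","properties":{"moves":{"type":"string"},"squeeze":{"type":"number"}},"required":["moves"]}

```bash
ls; mkdir -p pics; cat > h.py <<'E'
import numpy as np, cv2
from cell import robot
from scipy.spatial.transform import Rotation as Ro
def cam(n):
    s=robot.get_state(); p,d=robot.read_camera(n); return s,p,d,robot.camera_info(n)
def pts(n,s,d,i):
    h,w=d.shape; f=h/2/np.tan(np.radians(i['fovy']/2)); v,u=np.mgrid[:h,:w]
    x=(u-i['cx'])/f; y=(v-i['cy'])/f
    if n=='wrist':
        r=np.hypot(x,y)+1e-9; k=np.tan(np.minimum(r,1.5))/r; x=x*k; y=y*k
    P=np.stack([x*d,y*d,d],-1)
    if n=='wrist':
        H=np.array(i['hand_eye']); P=P@H[:3,:3].T+H[:3,3]
        R=Ro.from_euler('xyz',s['orientation'],degrees=True).as_matrix(); return P@R.T+np.array(s['tool_pos'])
    return (P-np.array(i['t']))@np.array(i['R'])
def save(n,p): cv2.imwrite('pics/'+n+'.png',p[:,:,::-1])
E
python3 - <<'E'
from h import *
print(robot.get_state())
ims=[]
for n in ['scene','side']:
    s,p,d,i=cam(n); save(n,p); np.savez(n,p=p,P=pts(n,s,d,i),d=d); print(n,i)
E
```

```text
pics
{'t': 0.0, 'q': array([-7.72975696e+01,  5.03791678e+00,  7.86249780e+01, -3.67324858e-04,
        9.64634424e+01, -5.90791781e+00]), 'dq': array([ 0.06544725,  0.00485051, -0.0273915 , -0.01216028,  0.00054153,
        0.05614542]), 'joint_torque': array([ 2.76192135e-03, -3.51866949e+01, -3.13267601e+01,  1.73768544e-04,
        1.08200006e-02, -2.20353911e-06]), 'tool_pos': array([ 175.40586447, -520.78795333,  247.14839884]), 'orientation': array([-1.79874296e+02, -1.26407285e-02,  1.86102933e+01]), 'wrist_force': array([-0.52390906, -0.79011231, -0.795236  ]), 'moment': array([-0.04045604,  0.01842132,  0.01742078]), 'finger_gap': 85.36104260467026}
scene {'fovy': 48.4906987986737, 'cx': 252.05915310812452, 'cy': 189.80342767890218, 'R': array([[-0.82580452,  0.56386629, -0.01008435],
       [ 0.31328383,  0.44380129, -0.83957945],
       [-0.46893511, -0.69648777, -0.5431433 ]]), 't': array([ 485.27599219,  -91.90411169, 1534.42280672])}
side {'fovy': 54.10783688374971, 'cx': 248.81106004263125, 'cy': 190.880507087525, 'R': array([[ 0.98643624, -0.16388527,  0.00922842],
       [-0.1236042 , -0.77862372, -0.6151968 ],
       [ 0.10800716,  0.60571175, -0.78831956]]), 't': array([-595.94038676,  156.83627287,  997.33456712])}
```

View pics/scene.png

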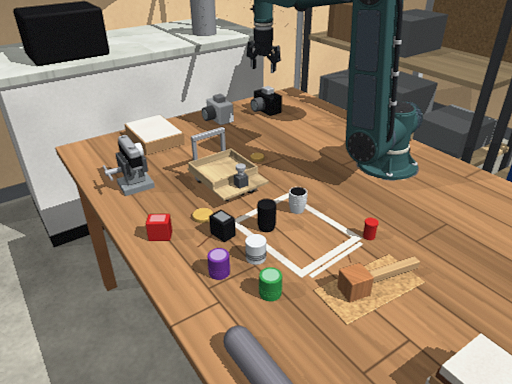

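View pics/side.png

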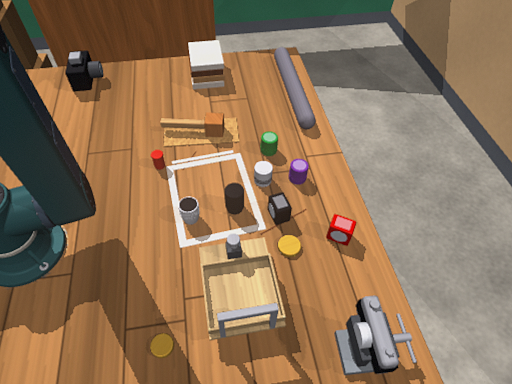

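Scene and side show all four stock items: lens_long (side 234,198), hood (188,210), lens_short (263,172) and meter (279,208). The caddy is at (240,290), the mark in front of it, and the mallet on its mat at (205,127). Now I'll measure.

```bash
cat > m.py <<'E'
from h import *
A=[np.load(n+'.npz') for n in ['scene','side']]
P=np.concatenate([a['P'][a['d']>0] for a in A]); C=np.concatenate([a['p'][a['d']>0] for a in A])
k=(P[:,0]>150)&(P[:,0]<800)&(P[:,1]>-520)&(P[:,1]<450)&(P[:,2]>-20)&(P[:,2]<250); P=P[k];C=C[k]
o=np.argsort(P[:,2]); P=P[o];C=C[o]
# image: rows = -y, cols = x; 1.5mm px
r=((450-P[:,1])/2).astype(int); c=((P[:,0]-150)/2).astype(int)
Z=np.zeros((486,326),np.float32); I=np.zeros((486,326,3),np.uint8); Z[r,c]=P[:,2]; I[r,c]=C
I=cv2.morphologyEx(I,cv2.MORPH_CLOSE,np.ones((3,3)))
m=cv2.morphologyEx((Z>9).astype(np.uint8),cv2.MORPH_CLOSE,np.ones((3,3)))
n,l,st,ce=cv2.connectedComponentsWithStats(m)
for j in range(1,n):
    if st[j,4]<60: continue
    q=l[r,c]==j; Q=P[q]; zt=np.percentile(Q[:,2],98); T=Q[Q[:,2]>zt-6]; 
    rc=cv2.minAreaRect(T[:,:2].astype(np.float32))
    rf=cv2.minAreaRect(Q[:,:2].astype(np.float32))
    print(j,'top z%.0f'%zt,'rect',np.round(rc[0]),np.round(rc[1]),round(rc[2]),'full',np.round(rf[0]),np.round(rf[1]),round(rf[2]),np.median(C[q],0).astype(int))
# tape
h=cv2.cvtColor(C[None],cv2.COLOR_RGB2HSV)[0]
q=(abs(P[:,2])<8)&(h[:,1]<70)&(h[:,2]>150)&(P[:,1]>-150)&(P[:,1]<330)&(P[:,0]>250)&(P[:,0]<650)
rc=cv2.minAreaRect(P[q][:,:2].astype(np.float32)); print('tape',q.sum(),rc)
cv2.imwrite('pics/top.png',cv2.resize(I[:,:,::-1],None,fx=1.25,fy=1.25))
E
python3 m.py
```

```text
1 top z49 rect [443. 394.] [ 26. 146.] 78 full [442. 394.] [ 29. 147.] 79 [202 157 105]
2 top z67 rect [549. 372.] [62. 61.] 79 full [549. 372.] [63. 63.] 78 [148 101  65]
5 top z63 rect [713. 261.] [56. 52.] 52 full [712. 260.] [57. 56.] 11 [ 53 119  61]
6 top z56 rect [361. 247.] [39. 36.] 89 full [361. 247.] [39. 36.] 83 [150  42  33]
7 top z63 rect [669. 138.] [52. 54.] 82 full [669. 138.] [57. 56.] 2 [170 168 167]
8 top z63 rect [775. 130.] [55. 52.] 61 full [774. 131.] [52. 57.] 1 [107  54 123]
9 top z247 rect [186.  34.] [ 70. 138.] 0 full [187.  36.] [148.  73.] 90 [38 47 47]
10 top z87 rect [569.  48.] [54. 53.] 27 full [570.  49.] [60. 53.] 61 [51 40 34]
11 top z71 rect [443.  32.] [54. 52.] 18 full [443.  33.] [59. 55.] 57 [121 115 112]
12 top z67 rect [690.   5.] [48. 63.] 12 full [690.   5.] [51. 66.] 11 [43 34 31]
13 top z17 rect [ 695. -102.] [62. 61.] 10 full [ 697. -101.] [65. 59.] 46 [233 189  71]
14 top z159 rect [ 547. -314.] [122.  22.] 1 full [ 546. -206.] [177. 238.] 1 [189 162 125]
16 top z18 rect [ 354. -305.] [51. 52.] 20 full [ 355. -305.] [52. 53.] 12 [150 116  44]
17 top z166 rect [ 788. -388.] [ 23. 128.] 0 full [ 770. -384.] [144.  60.] 90 [122 120 121]
tape 3730 ((490.83782958984375, 102.28063201904297), (289.7679748535156, 340.113525390625), 4.772268772125244)
```

```bash
ls -la pics
```

```text
total 1020
drwxr-xr-x 2 agent agent   4096 Dec  5 11:49 .
drwxr-xr-x 3 agent agent   4096 Dec  5 11:49 ..
-rw-r--r-- 1 agent agent 344892 Dec  5 11:48 scene.png
-rw-r--r-- 1 agent agent 328897 Dec  5 11:48 side.png
-rw-r--r-- 1 agent agent 356311 Dec  5 11:49 top.png
```

View pics/top.png

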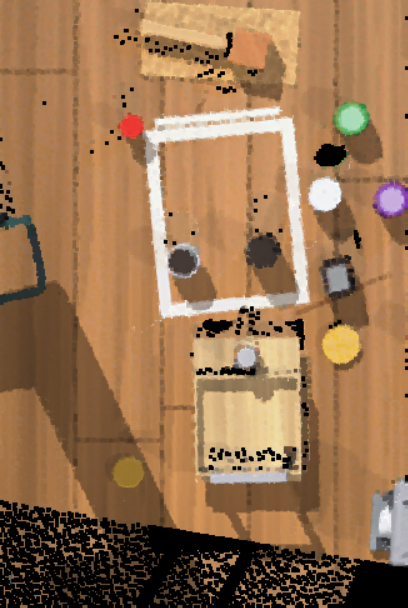

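The top view shows the mark, the four stock items and the caddy clearly. Centres in mm:

| Item | x | y | Angle or height |
|---|---|---|---|
| Caddy | 546 | -205 | heading 91° |
| Mark | 514 | 104 | heading about 95° |
| lens_long | 569 | 48 | |
| hood | 443 | 32 | |
| lens_short | 669 | 138 | |
| meter | 690 | 5 | yaw 12° |

I'll start with lens_long.

Request:
jog_arm --moves "0 0 71.4 25.4 36.1 -2.8 8;0 0 71.4 25.4 36.1 -2.8 8;0 0 71.4 25.4 36.1 -2.8 8;0 0 71.4 25.4 36.1 -2.8 8;0 0 71.4 25.4 36.1 -2.8 8;0 0 71.4 25.4 36.1 -2.8 8;0 0 71.4 25.4 36.1 -2.8 8;0 0 71.4 25.4 36.1 -2.8 8;0 0 71.4 25.4 36.1 -2.8 8;0 0 71.4 25.4 36.1 -2.8 8;0 0 71.4 25.4 36.1 -2.8 8;0 0 71.4 25.4 36.1 -2.8 8" --squeeze 40

```text
t: 1.1
tool_pos: [431.1, -156.0, 219.3]
orientation: [-180.0, -0.2, 90.4]
wrist_force: [-0.6, -0.5, -0.3]
finger_gap: 80.4
```

Request:
jog_arm --moves "0 0 0 13.9 20.6 0 8;0 0 0 13.9 20.6 0 8;0 0 0 13.9 20.6 0 8;0 0 0 13.9 20.6 0 8;0 0 0 13.9 20.6 0 8;0 0 0 13.9 20.6 0 8;0 0 0 13.9 20.6 0 8;0 0 0 13.9 20.6 0 8"

```text
t: 1.77
tool_pos: [568.7, 46.6, 219.0]
orientation: [-179.9, 0.0, 90.2]
wrist_force: [-0.2, 0.2, -0.1]
finger_gap: 79.8
```

```bash
cat > w.py <<'E'
from h import *
import sys
# wrist look: python3 w.py name zlo zhi xc yc rad
s,p,d,i=cam('wrist'); save(sys.argv[1],p); P=pts('wrist',s,d,i); np.savez('wr_'+sys.argv[1],P=P,p=p,d=d)
print(np.round(s['tool_pos'],1),np.round(s['orientation'],1),round(s['t'],1))
if len(sys.argv)>2:
    a,b,x,y,r=map(float,sys.argv[2:7]); k=(d>0)&(P[...,2]>a)&(P[...,2]<b)&(np.hypot(P[...,0]-x,P[...,1]-y)<r)
    Q=P[k]; print(k.sum(),np.median(Q,0).round(1),cv2.minAreaRect(Q[:,:2].astype(np.float32)), np.percentile(Q[:,2],[50,98]))
E
python3 w.py w1 70 100 569 48 60
```

```text
[568.7  46.6 219. ] [-179.9    0.    90.2] 1.8
2590 [568.5  50.9  83. ] ((568.5968017578125, 49.523597717285156), (53.28433609008789, 52.347747802734375), 80.56607055664062) [82.95732858 84.42365572]
```

View pics/w1.png

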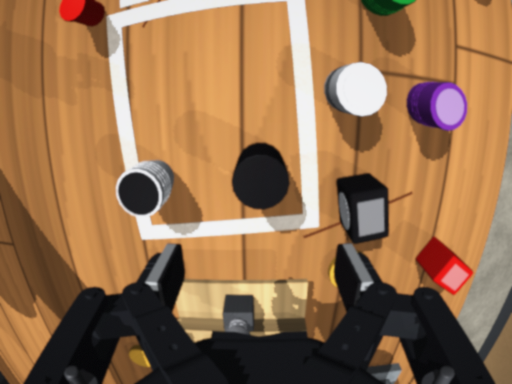

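The wrist view shows lens_long at (262,175), with the fingers straddling it just behind. Its centre comes out at (568.6, 49.5), so I'll descend and grip.

Request:
jog_arm --moves "0 0 0 0 0.3 -4 8;0 0 0 0 0.3 -8 8;0 0 0 0 0.3 -12 8;0 0 0 0 0.3 -14.3 8;0 0 0 0 0.3 -14.3 8;0 0 0 0 0.3 -14.3 4.5;0 0 0 0 0.3 -14.3 4.5;0 0 0 0 0.3 -14.3 4.5;0 0 0 0 0.3 -14.3 4.5;0 0 0 0 0.3 -14.3 4.5;0 0 0 0 0.3 -12 4.5;0 0 0 0 0.3 -8 4.5"

```text
t: 2.82
tool_pos: [564.8, 48.8, 135.4]
orientation: [-179.3, -0.0, 90.0]
wrist_force: [0.6, -0.2, -3.1]
finger_gap: 52.3
```

Request:
jog_arm --moves "0 0 0 0 0 4 4.5;0 0 0 0 -1 8 4.5;0 0 0 2.0 -5 9.5 4.5;0 0 0 2.0 -9 9.5 4.5;0 0 0 2.0 -13 9.5 4.5;0 0 0 2.0 -17 9.5 4.5;0 0 0 2.0 -21 9.5 4.5;0 0 0 2.0 -25 9.5 4.5;0 0 0 2.0 -29 9.5 4.5;0 0 0 2.0 -30.8 9.5 4.5;0 0 0 2.0 -30.8 9.5 4.5;0 0 0 2.0 -30.8 9.5 4.5"

```text
t: 3.82
tool_pos: [588.2, -260.0, 234.7]
orientation: [-180.0, -0.1, 89.9]
wrist_force: [0.0, 0.6, -2.1]
finger_gap: 52.3
```

```bash
python3 w.py w2 68 80 546 -205 130; python3 - <<'E'
from h import *
a=np.load('wr_w2.npz'); P=a['P'];d=a['d']
for lo,hi in [(66,80),(112,126),(40,55)]:
    k=(d>0)&(P[...,2]>lo)&(P[...,2]<hi)&(abs(P[...,0]-546)<100)&(P[...,1]>-320)&(P[...,1]<-70); Q=P[k]
    if len(Q): print(lo,len(Q),np.percentile(Q,[1,50,99],axis=0).round())
E
```

```text
[ 588.2 -260.   234.7] [-1.80e+02 -1.00e-01  8.99e+01] 3.8
2966 [ 529.  -196.    71.8] ((544.2152099609375, -214.55593872070312), (170.91636657714844, 211.89955139160156), 1.0198071002960205) [71.77144822 75.78306271]
66 3226 [[ 460. -311.   66.]
 [ 524. -200.   72.]
 [ 630. -132.   78.]]
112 1223 [[ 487. -317.  113.]
 [ 542. -125.  117.]
 [ 558. -108.  124.]]
40 24767 [[ 464. -305.   45.]
 [ 542. -196.   47.]
 [ 625.  -93.   52.]]
```

View pics/w2.png

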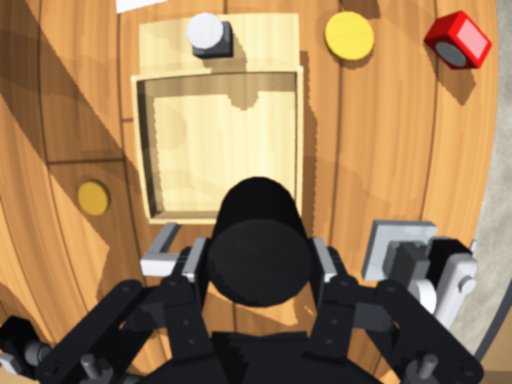

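The view shows the tray at (220,145), still empty, with the lens above its rear-right corner. The caddy centre refines to (544.5, -206).

Request:
jog_arm --moves "0 0 0 -0.3 0 -4 4.5;0 0 0 -0.3 0 -8 4.5;0 0 0 -0.3 0 -10 4.5;0 0 0 -0.3 0 -10.7 4.5;0 0 0 -0.3 0 -10.7 4.5;0 0 0 -0.3 0 -10.7 6.6;0 0 0 -0.3 0 -10.7 6.6;0 0 0 -0.3 0 -10.7 6.6;0 0 0 -0.3 0 -7 6.6;0 0 0 -0.3 0 -3 6.6;0 0 0 -0.3 0 1 7;0 0 0 -0.3 0 1 7"

```text
t: 4.87
tool_pos: [588.8, -260.6, 257.8]
orientation: [179.0, 0.5, 90.0]
wrist_force: [-0.6, -0.3, 2.0]
finger_gap: 69.7
```

Request:
jog_arm --moves "0 0 0 -1.8 3.6 0 8;0 0 0 -3.6 7.2 0 8;0 0 0 -5.4 10.9 0 8;0 0 0 -7.2 14.6 0 8;0 0 0 -9 18.3 -1 8;0 0 0 -10.8 22 -2 8;0 0 0 -12.6 25.6 -3 8;0 0 0 -14.3 29.2 -4.5 8;0 0 0 -14.3 29.2 -4.5 8;0 0 0 -14.3 29.2 -4.5 8"

```text
t: 5.7
tool_pos: [441.3, 34.6, 200.0]
orientation: [180.0, -0.0, 90.3]
wrist_force: [-0.6, -0.8, 0.9]
finger_gap: 79.6
```

```bash
python3 w.py w3 58 78 443 33 60; python3 - <<'E'
from h import *
a=np.load('wr_w3.npz'); P=a['P'];d=a['d']
k=(d>0)&(P[...,2]>120)&(P[...,2]<140)&(P[...,1]<-150)&(P[...,1]>-300)
print('long',k.sum(),np.median(P[k],0).round() if k.any() else '')
E
```

```text
[441.3  34.6 200. ] [180.   -0.   90.3] 5.7
2640 [440.6  34.4  67.5] ((440.94207763671875, 32.616981506347656), (53.94317626953125, 53.04956817626953), 67.60930633544922) [67.4928891  68.92607532]
long 0
```

Request:
jog_arm --moves "0 0 0 0 -0.2 -4 8;0 0 0 0 -0.2 -8 8;0 0 0 0 -0.2 -12 8;0 0 0 0 -0.2 -13.8 8;0 0 0 0 -0.2 -13.8 8;0 0 0 0 -0.2 -13.8 4.5;0 0 0 0 -0.2 -13.8 4.5;0 0 0 0 -0.2 -13.8 4.5;0 0 0 0 -0.2 -13.8 4.5;0 0 0 0 -0.2 -13.8 4.5;0 0 0 0 -0.2 -12 4.5;0 0 0 0 -0.2 -8 4.5"

```text
t: 6.75
tool_pos: [438.8, 31.0, 116.4]
orientation: [-179.4, -0.0, 90.0]
wrist_force: [0.7, 0.2, -1.5]
finger_gap: 52.7
```

Request:
jog_arm --moves "0 0 0 0 0 4 4.5;0 0 0 1 -2 8 4.5;0 0 0 2 -6 10.5 4.5;0 0 0 3 -10 10.5 4.5;0 0 0 4 -13.8 10.5 4.5;0 0 0 5 -17.6 10.5 4.5;0 0 0 6 -21.4 10.5 4.5;0 0 0 6.4 -25.2 10.5 4.5;0 0 0 6.4 -28.6 10.5 4.5;0 0 0 6.4 -29.4 10.5 4.5;0 0 0 6.4 -29.4 10.5 4.5;0 0 0 6.4 -29.4 10.5 4.5"

```text
t: 7.75
tool_pos: [506.5, -263.0, 225.4]
orientation: [180.0, -0.1, 90.0]
wrist_force: [0.4, 0.3, -2.0]
finger_gap: 52.0
```

Request:
jog_arm --moves "0 0 0 -0.1 0.1 -4 4.5;0 0 0 -0.1 0.1 -8 4.5;0 0 0 -0.1 0.1 -10.6 4.5;0 0 0 -0.1 0.1 -11.4 4.5;0 0 0 -0.1 0.1 -11.4 4.5;0 0 0 -0.1 0.1 -11.4 6.5;0 0 0 -0.1 0.1 -11.4 6.5;0 0 0 -0.1 0.1 -11.4 6.5;0 0 0 -0.1 0.1 -7 6.5;0 0 0 -0.1 0.1 -3 6.5;0 0 0 -0.1 0.1 1 6.5;0 0 0 -0.1 0.1 1 6.5"

```text
t: 8.75
tool_pos: [509.0, -263.9, 246.8]
orientation: [179.1, 0.6, 90.0]
wrist_force: [0.6, -1.0, 2.7]
finger_gap: 65.1
```

Request:
jog_arm --moves "0 0 2 2 3.3 0 8;0 0 4 4.2 6.6 0 8;0 0 6 6.5 9.9 0 8;0 0 8 9 13.2 0 8;0 0 10 11.5 16.5 -1 8;0 0 12 14 19.8 -2 8;0 0 12 16.5 23.1 -3 8;0 0 12 18.4 26.3 -4 8;0 0 12 18.4 26.3 -4 8;0 0 12 18.4 26.3 -4 8"

```text
t: 9.58
tool_pos: [689.6, 3.6, 192.9]
orientation: [-179.8, -0.1, 102.3]
wrist_force: [-0.2, -0.6, 0.6]
finger_gap: 80.1
```

```bash
python3 w.py w4 56 74 690 5 60
```

```text
[689.6   3.6 192.9] [-1.798e+02 -1.000e-01  1.023e+02] 9.6
3205 [720.9  12.2  63.2] ((722.48486328125, 9.966533660888672), (46.72484588623047, 62.02033996582031), 11.552767753601074) [63.17133499 64.78833316]
```

View pics/w4.png

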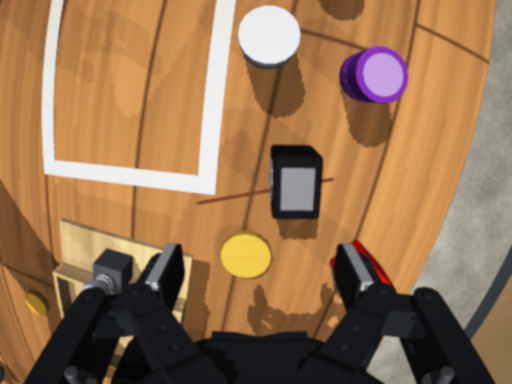

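The meter (297,185) has been knocked from (690,5) to (722.5,10). I need to check the red look-alike's clearance before going down.

```bash
python3 - <<'E'
from h import *
for f in ['side','scene','wr_w4']:
    a=np.load(f+'.npz'); p=a['p'].astype(int);P=a['P']
    k=(p[...,0]>120)&(p[...,0]>3*p[...,1])&(a['d']>0)&(P[...,0]>650)&(P[...,2]>5)
    if k.any(): print(f,k.sum(),np.percentile(P[k],[2,50,98],axis=0).round())
E
```

```text
side 170 [[ 804. -121.   59.]
 [ 835.  -98.   64.]
 [ 869.  -63.   67.]]
scene 469 [[ 812. -108.    7.]
 [ 848.  -73.   41.]
 [ 873.  -56.   66.]]
wr_w4 179 [[739. -87.   6.]
 [824. -59.  37.]
 [859.  23. 218.]]
```

Clear.

Request:
jog_arm --moves "0 0 0 3.3 0.6 -2 8;0 0 0 3.3 0.6 -6 8;0 0 0 3.3 0.6 -10 8;0 0 0 3.3 0.6 -13.5 8;0 0 0 3.3 0.6 -13.5 8;0 0 0 3.3 0.6 -13.5 3.8;0 0 0 3.3 0.6 -13.5 3.8;0 0 0 3.3 0.6 -13.5 3.8;0 0 0 3.3 0.6 -13.5 3.8;0 0 0 3.3 0.6 -13.5 3.8;0 0 0 3.3 0.6 -12 3.8;0 0 0 3.3 0.6 -8 3.8"

```text
t: 10.63
tool_pos: [718.7, 7.0, 109.0]
orientation: [-179.3, -0.2, 102.0]
wrist_force: [-1.0, 0.5, -3.4]
finger_gap: 45.2
```

Request:
jog_arm --moves "0 0 0 0 0 4 3.8;0 0 0 -1 -1 8 3.8;0 0 -3 -3.5 -4 11 3.8;0 0 -6 -6 -8 11 3.8;0 0 -9 -9 -12 11 3.8;0 0 -11 -11.5 -15.5 11 3.8;0 0 -11 -13.9 -19 11 3.8;0 0 -11 -13.9 -20 11 3.8;0 0 -11 -13.9 -20 11 3.8;0 0 -11 -13.9 -20 11 3.8"

```text
t: 11.47
tool_pos: [582.9, -194.9, 226.9]
orientation: [179.9, 0.0, 90.8]
wrist_force: [1.3, 0.7, -1.7]
finger_gap: 44.9
```

```bash
python3 w.py w5 100 140 546 -205 0.1 2>/dev/null; python3 - <<'E'
from h import *
a=np.load('wr_w5.npz'); P=a['P'];d=a['d']
k=(d>0)&(P[...,2]>112)&(P[...,2]<125)&(abs(P[...,0]-544)<40)&(P[...,1]>-150)&(P[...,1]<-95)
print('peg',k.sum(),P[k].mean(0).round(1))
k=(d>0)&(P[...,2]>66)&(P[...,2]<80)&(abs(P[...,0]-546)<100)&(P[...,1]>-170)&(P[...,1]<-120)
print('frontwall',np.percentile(P[k],[1,50,99],axis=0).round())
E
```

```text
[ 582.9 -194.9  226.9] [179.9   0.   90.8] 11.5
peg 1202 [ 550.2 -124.9  116.8]
frontwall [[ 465. -169.   67.]
 [ 547. -156.   72.]
 [ 633. -133.   76.]]
```

View pics/w5.png

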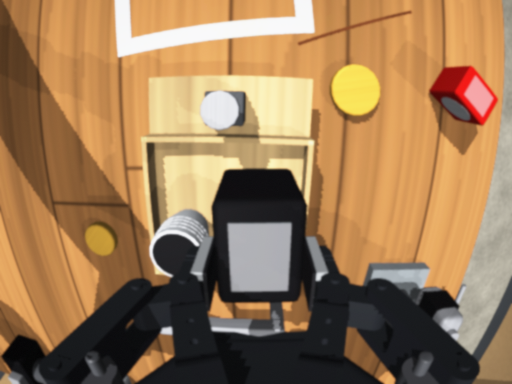

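The hood stands in the tray at (180,245) and the meter hangs over the front-right slot. I'll lower it.

Request:
jog_arm --moves "0 0 0 0.2 0.2 -4 3.8;0 0 0 0.2 0.2 -8 3.8;0 0 0 0.2 0.2 -11 3.8;0 0 0 0.2 0.2 -11.8 3.8;0 0 0 0.2 0.2 -11.8 3.8;0 0 0 0.2 0.2 -11.8 5.8;0 0 0 0.2 0.2 -11.8 5.8;0 0 0 0.2 0.2 -11.8 5.8;0 0 0 0.2 0.2 -8 5.8;0 0 0 0.2 0.2 -4 5.8;0 0 0 0.2 0.2 0 5.8;0 0 0 0.2 0.2 0 5.8"

```text
t: 12.52
tool_pos: [589.2, -191.9, 235.9]
orientation: [179.1, 0.4, 91.1]
wrist_force: [1.5, -1.5, 3.1]
finger_gap: 58.1
```

Request:
jog_arm --moves "0 0 0 1 3.7 0 8;0 0 0 2 7.4 0 8;0 0 0 3 11.1 0 8;0 0 0 4 14.8 0 8;0 0 0 5 18.5 -1 8;0 0 0 6 22.2 -2 8;0 0 0 7 25.9 -3 8;0 0 0 8.2 29.6 -4 8;0 0 0 8.2 33 -4 8;0 0 0 8.2 33 -4 8;0 0 0 8.2 33 -4 8"

```text
t: 13.43
tool_pos: [666.9, 141.7, 183.8]
orientation: [-179.9, 0.0, 91.3]
wrist_force: [-0.1, -0.8, 1.0]
finger_gap: 80.2
```

```bash
python3 w.py w6 52 72 669 138 45
```

```text
[666.9 141.7 183.8] [-179.9    0.    91.3] 13.4
2702 [667.5 140.5  59.5] ((667.7523803710938, 139.07064819335938), (52.129512786865234, 53.40936279296875), 2.927936553955078) [59.46728803 61.08075293]
```

Request:
jog_arm --moves "0 0 0 0.1 -0.3 -4 8;0 0 0 0.1 -0.3 -8 8;0 0 0 0.1 -0.3 -12 8;0 0 0 0.1 -0.3 -13 8;0 0 0 0.1 -0.3 -13 8;0 0 0 0.1 -0.3 -13 4.5;0 0 0 0.1 -0.3 -13 4.5;0 0 0 0.1 -0.3 -13 4.5;0 0 0 0.1 -0.3 -13 4.5;0 0 0 0.1 -0.3 -13 4.5;0 0 0 0.1 -0.3 -11 4.5;0 0 0 0.1 -0.3 -7 4.5"

```text
t: 14.48
tool_pos: [664.9, 135.4, 109.7]
orientation: [-179.3, 0.1, 91.0]
wrist_force: [-0.5, 1.0, -2.3]
finger_gap: 52.6
```

Request:
jog_arm --moves "0 0 0 0 0 4 4.5;0 0 0 -1 -2 8 4.5;0 0 0 -3 -5.5 11 4.5;0 0 0 -4.8 -9 11 4.5;0 0 0 -6.6 -12.6 11 4.5;0 0 0 -8.4 -16.2 11 4.5;0 0 0 -10.2 -19.8 11 4.5;0 0 0 -12 -23.4 11 4.5;0 0 0 -13.8 -27 11 4.5;0 0 0 -15.6 -30.6 11 4.5;0 0 0 -16.2 -32.8 11 4.5;0 0 0 -16.2 -32.8 11 4.5"

```text
t: 15.48
tool_pos: [504.8, -196.7, 226.4]
orientation: [179.9, 0.2, 90.6]
wrist_force: [0.7, 0.4, -3.0]
finger_gap: 51.7
```

Request:
jog_arm --moves "0 0 0 0 0 0 4.5;0 0 0 0 0 -4 4.5;0 0 0 0 0 -8 4.5;0 0 0 0 0 -11 4.5;0 0 0 0 0 -12.1 4.5;0 0 0 0 0 -12.1 4.5;0 0 0 0 0 -12.1 6.4;0 0 0 0 0 -12.1 6.4;0 0 0 0 0 -12.1 6.4;0 0 0 0 0 -8 6.4;0 0 0 0 0 -4 6.4;0 0 0 0 0 0 6.4"

```text
t: 16.48
tool_pos: [506.0, -191.5, 226.0]
orientation: [-179.9, -0.1, 91.0]
wrist_force: [0.4, -0.6, -0.1]
finger_gap: 63.9
```

Request:
jog_arm --moves "0 0 0 0 3 5 6.4;0 0 0 0 5 5 6.4;0 0 0 0 5 5 6.4;0 0 0 0 5 5 6.4"

```text
t: 16.82
tool_pos: [507.2, -141.3, 277.4]
orientation: [179.8, 0.1, 91.2]
wrist_force: [0.8, -1.0, -0.5]
finger_gap: 64.2
```

```bash
python3 - <<'E'
from h import *
for n in ['scene','side']:
    s,p,d,i=cam(n); save(n+'2',p); np.savez(n,p=p,P=pts(n,s,d,i),d=d)
E
sed -i "s#pics/top.png#pics/top2.png#" m.py; python3 m.py
```

```text
2 top z48 rect [441. 395.] [ 25. 137.] 78 full [441. 395.] [ 27. 138.] 79 [208 164 112]
3 top z66 rect [550. 372.] [58. 61.] 77 full [550. 373.] [58. 62.] 77 [152 103  68]
7 top z64 rect [712. 261.] [54. 53.] 35 full [712. 260.] [57. 55.] 33 [ 58 121  63]
8 top z57 rect [361. 247.] [39. 37.] 72 full [361. 247.] [39. 37.] 72 [151  44  35]
9 top z63 rect [776. 131.] [51. 54.] 12 full [774. 130.] [58. 52.] 82 [119  60 124]
10 top z18 rect [ 695. -102.] [61. 60.] 35 full [ 697. -102.] [63. 61.] 77 [241 203  83]
12 top z158 rect [ 551. -329.] [123.  22.] 2 full [ 546. -222.] [174. 239.] 3 [143 125  97]
13 top z17 rect [ 355. -305.] [52. 51.] 62 full [ 356. -304.] [56. 51.] 53 [173 133  51]
14 top z166 rect [ 791. -388.] [128.  23.] 86 full [ 770. -386.] [140.  60.] 90 [136 131 129]
tape 3648 ((512.90576171875, 110.43685913085938), (246.2531280517578, 323.79022216796875), 5.738588809967041)
```

View pics/side2.png

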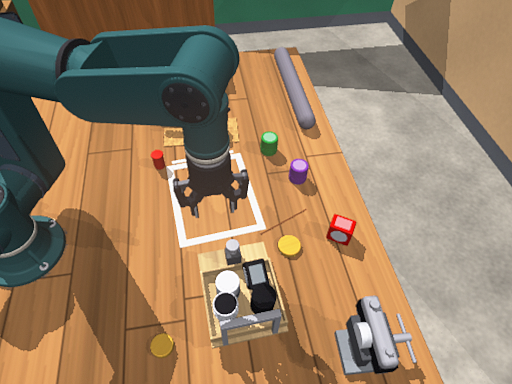

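All four items are in the tray at (243,290). The caddy has rolled back about 15 mm to roughly (546, -221), heading about 92.5°. Next I'll check the item heights and fit the tape.

```bash
cat > f.py <<'E'
from h import *
A=[np.load(n+'.npz') for n in ['scene','side']]
P=np.concatenate([a['P'][a['d']>0] for a in A]); C=np.concatenate([a['p'][a['d']>0] for a in A])
hs=cv2.cvtColor(C[None],cv2.COLOR_RGB2HSV)[0]
q=(abs(P[:,2])<8)&(hs[:,1]<80)&(hs[:,2]>140)
def fit(c,th,it=8):
    for _ in range(it):
        f=np.array([np.cos(th),np.sin(th)]); l=np.array([-f[1],f[0]])
        X=P[q][:,:2]-c; u=X@f; v=X@l
        S=[]
        for a,b,t in [(u,v,140),(u,v,-140),(v,u,110),(v,u,-110)]:
            k=(abs(a-t)<13)&(abs(b)<(90 if abs(t)>120 else 120)); g=np.polyfit(b[k],a[k],1); S.append((g,k.sum()))
        (A_,_),(B_,_),(L_,_),(R_,_)=S
        c=c+f*(A_[1]+B_[1])/2+l*(L_[1]+R_[1])/2
        th+=(-A_[0]-B_[0]+L_[0]+R_[0])/4
    print('mark',c.round(1),np.degrees(th).round(2),[(g.round(3),n) for g,n in S])
fit(np.array([514.,104.]),np.radians(94.8))
s=(P[:,2]>85)&(P[:,2]<140)&(abs(P[:,0]-546)<80)&(P[:,1]>-325)&(P[:,1]<-160)
Q=P[s]
for lo,hi in [(103,109.5),(109.5,114),(114,120),(128,138)]:
    T=Q[(Q[:,2]>lo)&(Q[:,2]<hi)]; print(lo,len(T),np.median(T,0).round() if len(T) else '')
for x0,x1,y0,y1 in [(475,545,-250,-160),(550,620,-250,-160),(475,545,-315,-255),(550,620,-315,-255)]:
    T=Q[(Q[:,0]>x0)&(Q[:,0]<x1)&(Q[:,1]>y0)&(Q[:,1]<y1)]; z=np.percentile(T[:,2],95); T=T[T[:,2]>z-5]
    print('top',z.round(),cv2.minAreaRect(T[:,:2].astype(np.float32)))
k=(P[:,2]>150)&(P[:,2]<165)&(abs(P[:,0]-546)<80)&(P[:,1]<-300)&(P[:,1]>-350); B=P[k]
print('bar',np.percentile(B,[1,50,99],axis=0).round(1),np.degrees(np.arctan(np.polyfit(B[:,0],B[:,1],1)[0])).round(2))
k=(P[:,2]>114)&(P[:,2]<124)&(abs(P[:,0]-540)<40)&(P[:,1]<-115)&(P[:,1]>-165); B=P[k]; print('peg',k.sum(),cv2.minEnclosingCircle(B[:,:2].astype(np.float32)),np.percentile(B,[5,95],axis=0).round())
E
python3 f.py
```

```text
mark [512.9 102.2] 95.42 [(array([1.00000e-03, 1.39799e+02]), np.int64(444)), (array([  -0.   , -139.799]), np.int64(716)), (array([4.00000e-03, 1.10456e+02]), np.int64(792)), (array([-3.00000e-03, -1.10456e+02]), np.int64(819))]
103 606 [ 525. -227.  108.]
109.5 373 [ 533. -234.  111.]
114 807 [ 515. -269.  117.]
128 742 [ 587. -273.  133.]
top 111.0 ((516.517333984375, -222.86834716796875), (52.242515563964844, 54.12287902832031), 0.14853306114673615)
top 131.0 ((583.7310180664062, -218.45506286621094), (46.56782150268555, 61.85076141357422), 3.0400900840759277)
top 119.0 ((505.90618896484375, -279.9693603515625), (49.77956771850586, 52.82857894897461), 89.77069091796875)
top 136.0 ((587.4852294921875, -278.5293273925781), (52.76921844482422, 46.92420196533203), 0.36490172147750854)
bar [[ 490.9 -339.9  150.3]
 [ 549.9 -329.6  157.8]
 [ 610.2 -318.7  160.7]] 3.05
peg 183 ((541.084228515625, -137.2237091064453), 16.7377872467041) [[ 528. -151.  115.]
 [ 554. -124.  121.]]
```

Request:
jog_arm --moves "0 0 -7 0.4 -1.7 0 5;0 0 -14 0.8 -3.4 0 5;0 0 -21 1.2 -5.1 0 5;0 0 -28 1.6 -6.8 0 5;0 0 -35 2 -8.5 0 5;0 0 -42 2.4 -10.2 0 5;0 0 -49 2.8 -11.9 0 5;0 0 -56 3.2 -13.6 0 5;0 0 -63 3.6 -15.3 -1 5;0 0 -70 4 -17 -2 5;0 0 -77 4.3 -18.8 -3 5;0 0 -84 4.3 -18.8 -4 5"

```text
t: 17.92
tool_pos: [548.3, -334.1, 231.2]
orientation: [-179.9, 0.3, 6.4]
wrist_force: [-0.7, 0.8, -0.6]
finger_gap: 50.2
```

Request:
jog_arm --moves "0 0 -4 0 0 0 5;0 0 -4 0 0 0 5;0 0 -4 0 0 0 5;0 0 -4 0 0 0 5"

```text
t: 18.25
tool_pos: [549.2, -330.5, 234.6]
orientation: [-180.0, 0.1, 3.1]
wrist_force: [-0.2, 0.4, 0.6]
finger_gap: 50.2
```

```bash
python3 w.py w7; python3 - <<'E'
from h import *
a=np.load('wr_w7.npz'); P=a['P'];d=a['d']
k=(d>0)&(P[...,2]>150)&(P[...,2]<165)&(abs(P[...,0]-546)<80)&(P[...,1]<-300)&(P[...,1]>-360); B=P[k]
print('bar',len(B),np.percentile(B,[1,50,99],axis=0).round(1),cv2.minAreaRect(B[:,:2].astype(np.float32)))
E
```

```text
[ 549.2 -330.5  234.6] [-1.8e+02  1.0e-01  3.1e+00] 18.2
bar 3259 [[ 491.1 -338.8  154.4]
 [ 559.1 -328.9  156.7]
 [ 610.  -319.7  158.2]] ((549.6090087890625, -329.1884460449219), (122.2475814819336, 16.01360511779785), 3.4935975074768066)
```

View pics/w7.png

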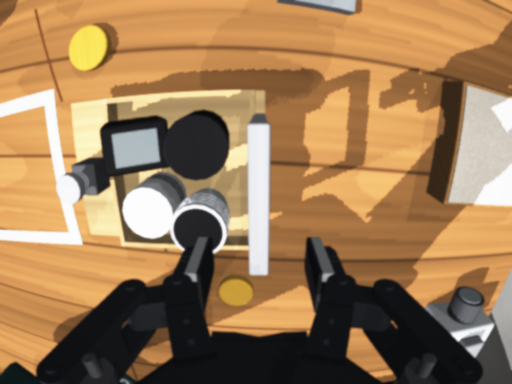

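The bar sits at (258,195), between the fingers in y, with its centre at (549.6, -329.2) and heading 93.5°. I'll descend and pinch it.

Request:
jog_arm --moves "0 0 0.4 0 0.1 -3 5;0 0 0.4 0 0.1 -6 5;0 0 0.4 0 0.1 -8.1 5;0 0 0.4 0 0.1 -8.1 5;0 0 0.4 0 0.1 -8.1 5;0 0 0.4 0 0.1 -8.1 1;0 0 0.4 0 0.1 -8.1 1;0 0 0.4 0 0.1 -8.1 1;0 0 0.4 0 0.1 -8.1 1;0 0 0.4 0 0.1 -8.1 1;0 0 0.4 0 0.1 -8.1 1;0 0 0.4 0 0.1 -8.1 1"

```text
t: 19.3
tool_pos: [550.6, -330.1, 157.3]
orientation: [179.8, -0.2, 3.4]
wrist_force: [0.9, -1.1, 5.8]
finger_gap: 14.9
```

```bash
cat > path.py <<'E'
import numpy as np
def path(R0,th0,R1,th1,S,off=29.):
    d=R1-R0; L=np.hypot(*d); ch=np.degrees(np.arctan2(d[1],d[0])); tm=(6*ch-th0-th1)/4
    b=4*tm-3*th0-th1; c=th1-th0-b
    t=np.linspace(0,1,2001); th=th0+b*t+c*t*t; r=np.radians(th)
    X=R0+np.concatenate([[[0,0]],np.cumsum(np.c_[np.cos(r),np.sin(r)][:-1]*L/2000,0)])
    H=X-off*np.c_[np.cos(r),np.sin(r)]
    for s in S:
        i=int(round(min(s/L,1)*2000)); print(round(s),(th[i]-th0).round(2),((H[i]-H[0])/10).round(2),th[i].round(2))
    print('L',L,'mid',tm)
E
python3 -c "
from path import *
c=lambda C,t:np.array(C)-80*np.array([np.cos(np.radians(t)),np.sin(np.radians(t))])
path(c((543,-220.4),93.5),93.5,c((512.9,102.2),95.4),95.4,[3,10,20,30,40,60,80,100,120,160,200,240,280,300,315,324])"
```

```text
3 0.04 [-0.02  0.31] 93.54
10 0.13 [-0.06  1.  ] 93.63
20 0.26 [-0.11  1.99] 93.76
30 0.38 [-0.17  2.99] 93.88
40 0.5 [-0.24  3.99] 94.0
60 0.72 [-0.37  5.98] 94.22
80 0.93 [-0.51  7.99] 94.43
100 1.11 [-0.66  9.97] 94.61
120 1.28 [-0.81 11.98] 94.78
160 1.56 [-1.14 15.96] 95.06
200 1.76 [-1.49 19.95] 95.26
240 1.88 [-1.86 23.93] 95.38
280 1.93 [-2.23 27.92] 95.43
300 1.93 [-2.42 29.9 ] 95.43
315 1.91 [-2.56 31.4 ] 95.41
324 1.9 [-2.65 32.29] 95.4
L 323.97128075771457 mid 95.06711469983316
```

Request:
jog_arm --moves "0 0 0 0 0 0.3 1;0 0 0 -0.02 0.3 0.3 1;0 0 0.1 -0.05 0.8 0.3 1;0 0 0.2 -0.08 1.5 0.3 1;0 0 0.3 -0.14 2.4 0.3 1;0 0 0.4 -0.19 3.4 0.3 1;0 0 0.5 -0.26 4.4 0.3 1;0 0 0.6 -0.32 5.4 0.3 1;0 0 0.75 -0.4 6.4 0.3 1;0 0 0.85 -0.47 7.4 0.3 1;0 0 0.95 -0.55 8.4 0.3 1;0 0 1.05 -0.62 9.4 0.3 1"

```text
t: 20.3
tool_pos: [543.6, -234.0, 157.5]
orientation: [180.0, -0.1, 4.5]
wrist_force: [4.0, -0.3, -0.5]
finger_gap: 15.0
```

Request:
jog_arm --moves "0 0 0.1 -0.08 1 0 1;0 0 0.2 -0.16 2 0 1;0 0 0.27 -0.24 3 0 1;0 0 0.34 -0.32 4 0 1;0 0 0.4 -0.4 5 0 1;0 0 0.5 -0.48 5.8 0 1;0 0 0.5 -0.53 6.4 0 1;0 0 0.5 -0.55 6.7 0 1;0 0 0.5 -0.55 6.7 0 1;0 0 0.5 -0.55 6.7 0 1;0 0 0.5 -0.55 6.7 0 1"

```text
t: 21.22
tool_pos: [537.8, -168.4, 157.4]
orientation: [-180.0, 0.0, 4.9]
wrist_force: [3.3, 1.1, 1.1]
finger_gap: 15.1
```

```bash
cat > look.py <<'E'
from h import *
import sys
for n in ['scene','side']:
    s,p,d,i=cam(n); save(n+sys.argv[1],p); np.savez(n,p=p,P=pts(n,s,d,i),d=d)
P0=[float(v) for v in sys.argv[2:4]]  # expected caddy centre
A=[np.load(n+'.npz') for n in ['scene','side']]
for nm,a in zip(['scene','side'],A):
    P=a['P'][a['d']>0]; X=P[:,:2]-P0; f=np.array([np.cos(1.66),np.sin(1.66)]); u=X@f; v=X@[-f[1],f[0]]
    k=(P[:,2]>98)&(P[:,2]<124)&(abs(u-83)<28)&(abs(v)<28)&(P[:,2]>0); B=P[k]
    if len(B)>20:
        zt=np.percentile(B[:,2],90); B=B[B[:,2]>zt-5]; print(nm,'peg',len(B),zt.round(1),np.round(cv2.minEnclosingCircle(B[:,:2].astype(np.float32))[0],1))
    k=(P[:,2]>66)&(P[:,2]<80)&(abs(u-53)<10)&(abs(v)<95); B=P[k]; 
    if len(B)>20: g=np.polyfit(v[k],u[k],1); print(nm,'front wall',k.sum(),g.round(3),np.percentile(v[k],[2,98]).round())
    k=(P[:,2]>40)&(P[:,2]<54)&(abs(v)<75)&(u>95)&(u<130)
    if k.sum()>20:
        e=[(np.median(v[k][j]),np.percentile(u[k][j],97)) for j in [(v[k]>a0)&(v[k]<=a0+25) for a0 in range(-75,75,25)] if j.sum()>8]; print(nm,'nose edge',np.round(e,1).tolist())
E
python3 look.py 3 526 -60
```

```text
scene peg 66 119.0 [523.9  23. ]
scene front wall 136 [1.3000e-02 5.2621e+01] [-88.  77.]
scene nose edge [[-62.3, 115.4], [-37.8, 116.6], [-13.5, 115.6], [11.0, 115.9], [37.5, 116.4], [60.8, 115.2]]
side front wall 73 [2.1000e-02 5.1497e+01] [-38.  81.]
side nose edge [[20.1, 115.5], [37.7, 116.4], [63.0, 116.3]]
```

View pics/scene3.png

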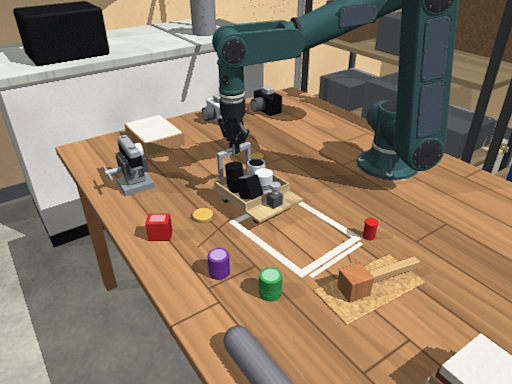

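The caddy is on its way and the castors should be trailing. Its pose is about (529.5, -59.3), heading 94.4°. Next is the remaining path.

```bash
python3 -c "
from path import *
c=lambda C,t:np.array(C)-80*np.array([np.cos(np.radians(t)),np.sin(np.radians(t))])
path(c((529.5,-59.3),94.4),94.4,c((512.9,102.2),95.4),95.4,[3,10,20,30,40,60,80,100,120,140,150,163])"
```

```text
3 0.07 [-0.02  0.3 ] 94.47
10 0.23 [-0.07  1.  ] 94.63
20 0.43 [-0.14  1.99] 94.83
30 0.62 [-0.22  3.  ] 95.02
40 0.78 [-0.3   3.99] 95.18
60 1.03 [-0.47  5.98] 95.43
80 1.21 [-0.65  7.98] 95.61
100 1.29 [-0.85  9.96] 95.69
120 1.29 [-1.04 11.95] 95.69
140 1.2 [-1.25 13.95] 95.6
150 1.12 [-1.35 14.94] 95.52
163 1.0 [-1.47 16.17] 95.4
L 162.3332852890284 mid 95.61381020138055
```

Request:
jog_arm --moves "0 0 0.1 -0.02 0.3 0 1;0 0 0.2 -0.06 0.9 0 1;0 0 0.35 -0.12 1.7 0 1;0 0 0.55 -0.19 2.6 0 1;0 0 0.7 -0.27 3.6 0 1;0 0 0.85 -0.36 4.6 0 1;0 0 0.95 -0.44 5.6 0 1;0 0 1.1 -0.53 6.6 0 1;0 0 1.2 -0.62 7.6 0 1;0 0 1.25 -0.71 8.6 0 1;0 0 1.28 -0.81 9.6 0 1;0 0 1.3 -0.91 10.6 0 1"

```text
t: 22.32
tool_pos: [528.3, -61.3, 157.4]
orientation: [180.0, 0.0, 6.3]
wrist_force: [0.7, -1.6, 1.3]
finger_gap: 15.1
```

Request:
jog_arm --moves "0 0 0 -0.09 0.9 0 1;0 0 -0.05 -0.17 1.8 0 1;0 0 -0.1 -0.26 2.7 0 1;0 0 -0.15 -0.35 3.5 0 1;0 0 -0.2 -0.42 4.3 0 1;0 0 -0.25 -0.48 4.9 0 1;0 0 -0.3 -0.53 5.3 0 1;0 0 -0.3 -0.56 5.55 0 1;0 0 -0.3 -0.56 5.55 0 1;0 0 -0.3 -0.56 5.55 0 1;0 0 -0.3 -0.56 5.55 0 1;0 0 -0.3 -0.56 5.55 0 1"

```text
t: 23.32
tool_pos: [522.8, -6.8, 157.2]
orientation: [-180.0, 0.1, 5.9]
wrist_force: [-4.4, 0.4, 4.1]
finger_gap: 14.7
```

```bash
python3 look.py 4 512.9 102.2; python3 -c "
from h import *
print(robot.get_state()['tool_pos'],robot.get_state()['orientation'])
ims=[cv2.imread('pics/'+n+'4.png') for n in ['scene','side']]
a=cv2.resize(ims[0][150:310,190:400],None,fx=2.5,fy=2.5); b=cv2.resize(ims[1][110:280,130:300],None,fx=400/170,fy=400/170)
cv2.imwrite('pics/c4.png',np.hstack([cv2.resize(a,(420,400)),b[:400,:380]]))"
```

```text
scene peg 78 119.2 [504.8 184. ]
scene front wall 146 [-7.0000e-03  5.1692e+01] [-83.  85.]
scene nose edge [[-63.1, 116.2], [-36.8, 115.4], [-12.5, 114.7], [13.1, 115.3], [36.9, 114.6], [63.5, 114.4]]
side front wall 57 [-1.4000e-02  5.1812e+01] [-80.  86.]
side nose edge [[37.1, 115.0], [61.6, 114.4]]
[522.83313763  -6.91498163 157.23898589] [-1.79988034e+02  4.92019826e-02  5.94073228e+00]
```

View pics/c4.png

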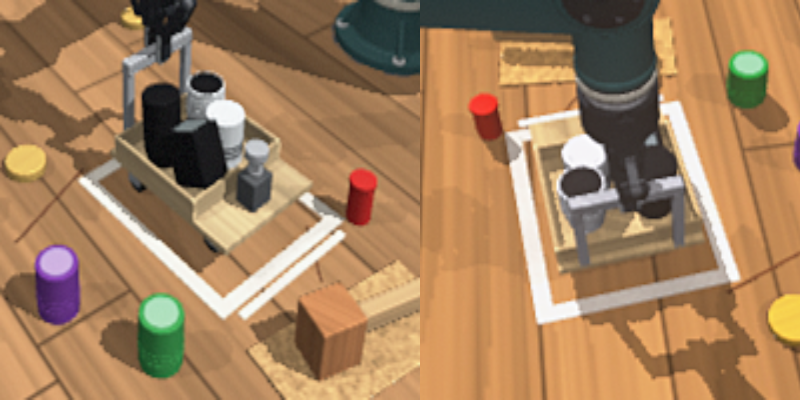

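The caddy is centred in the tape and square to it, about (513, 101.5) at heading 95.7°. I'll let go and lift off.

Request:
jog_arm --moves "0 0 0 0 0 0 2;0 0 0 0 0 0 3.5;0 0 0 0 0 0 4;0 0 0 0 0 0 4;0 0 0 0 0 0 4;0 0 0 0 0 3 4;0 0 0 0 0 6 4;0 0 0 0 0 9 4;0 0 0 0 0 12 4;0 0 0 0 0 12 4;0 0 0 0 0 12 4;0 0 0 0 0 12 4"

```text
t: 24.42
tool_pos: [523.0, -6.7, 276.7]
orientation: [-180.0, 0.0, 6.0]
wrist_force: [-0.3, -0.3, -0.4]
finger_gap: 40.0
```

```bash
python3 look.py 5 512.9 102.2; sed -i "s#top2.png#top3.png#" m.py; python3 m.py | grep -v tape; python3 - <<'E'
from h import *
A=[np.load(n+'.npz') for n in ['scene','side']]
P=np.concatenate([a['P'][a['d']>0] for a in A]); C=np.concatenate([a['p'][a['d']>0] for a in A])
# mallet head top, handle top
k=(P[:,2]>55)&(P[:,2]<75)&(np.hypot(P[:,0]-550,P[:,1]-372)<50); print('head',k.sum(),cv2.minAreaRect(P[k][:,:2].astype(np.float32)),np.percentile(P[k][:,2],[50,95]))
k=(P[:,2]>38)&(P[:,2]<54)&(P[:,0]>350)&(P[:,0]<510)&(abs(P[:,1]-392)<60); B=P[k]; print('handle',k.sum(),cv2.minAreaRect(B[:,:2].astype(np.float32)),np.median(B,0))
E
```

```text
scene peg 77 119.6 [503.9 185. ]
scene front wall 149 [-7.0000e-03  5.2001e+01] [-83.  84.]
scene nose edge [[-62.8, 116.1], [-37.8, 115.1], [-11.5, 114.9], [11.9, 114.4], [37.8, 114.1], [62.6, 113.6]]
side peg 61 119.8 [499.6 181.8]
side front wall 81 [-6.0000e-03  5.1623e+01] [-80.  85.]
side nose edge [[-68.9, 116.8], [37.8, 114.9], [61.7, 114.6]]
2 top z48 rect [439. 393.] [ 28. 138.] 78 full [439. 394.] [ 29. 138.] 77 [207 162 108]
3 top z66 rect [550. 372.] [59. 61.] 76 full [550. 374.] [64. 62.] 77 [154 105  68]
4 top z63 rect [711. 261.] [53. 52.] 55 full [713. 261.] [58. 54.] 33 [ 54 121  63]
5 top z57 rect [360. 246.] [39. 36.] 72 full [360. 247.] [39. 36.] 72 [152  44  34]
6 top z158 rect [523.  -6.] [124.  20.] 6 full [512. 102.] [177. 239.] 6 [131 110  92]
7 top z63 rect [775. 130.] [53. 52.] 27 full [774. 131.] [57. 52.] 90 [112  57 126]
11 top z17 rect [ 696. -101.] [62. 60.] 38 full [ 696. -101.] [62. 61.] 45 [238 197  75]
12 top z18 rect [ 355. -305.] [52. 51.] 84 full [ 356. -305.] [52. 52.] 78 [241 198  74]
13 top z167 rect [ 788. -388.] [127.  23.] 90 full [ 770. -386.] [141.  60.] 90 [112 106 109]
head 526 ((549.61181640625, 371.8196105957031), (58.8482666015625, 61.08954620361328), 76.34545135498047) [63.83801535 66.26670539]
handle 638 ((439.01226806640625, 393.44403076171875), (28.034137725830078, 138.06312561035156), 77.53313446044922) [436.86177815 396.48423195  45.63207985]
```

The caddy stayed put at about (512, 102). The mallet head is at (550, 372), with its handle pointing to about 169°. I'll grip the mallet by its head for a straight push, tool yaw 169°.

Request:
jog_arm --moves "0 0 7 0.1 1.6 0 6;0 0 14 0.2 3.2 0 7;0 0 21 0.3 4.8 0 8;0 0 28 0.4 6.4 0 8;0 0 35 0.5 8 0 8;0 0 42 0.6 9.6 0 8;0 0 49 0.7 11.2 0 8;0 0 56 0.8 12.8 0 8;0 0 63 0.9 14.4 0 8;0 0 70 1 16 0 8;0 0 77 1.1 17.6 0 8;0 0 84 1.3 19 0 8"

```text
t: 25.52
tool_pos: [535.4, 184.2, 275.2]
orientation: [-179.8, 0.0, 90.3]
wrist_force: [-0.2, -0.3, -0.0]
finger_gap: 79.8
```

Request:
jog_arm --moves "0 0 7 0.1 1.6 0 8;0 0 14 0.2 3.2 0 8;0 0 21 0.3 4.8 -1 8;0 0 28 0.4 6.4 -2 8;0 0 35 0.5 8 -3 8;0 0 42 0.6 9.6 -4 8;0 0 49 0.7 11.2 -5 8;0 0 56 0.8 12.8 -6 8;0 0 63 0.9 14.4 -7 8;0 0 70 1 16 -8 8;0 0 77 1.2 17.6 -8 8;0 0 79 1.4 18.9 -8 8"

```text
t: 26.52
tool_pos: [548.8, 372.8, 193.4]
orientation: [-179.8, -0.3, 169.3]
wrist_force: [-0.5, -0.6, 0.5]
finger_gap: 80.1
```

Request:
jog_arm --moves "0 0 0 0 0 0 8;0 0 0 0 0 0 8;0 0 0 0 0 0 8"

```text
t: 26.77
tool_pos: [549.8, 371.4, 196.3]
orientation: [-179.9, -0.1, 168.9]
wrist_force: [1.6, -0.3, 0.5]
finger_gap: 80.1
```

```bash
python3 w.py w8 56 74 550 372 60
```

```text
[549.8 371.4 196.3] [-1.799e+02 -1.000e-01  1.689e+02] 26.8
3784 [544.4 372.8  62.9] ((546.8673095703125, 372.3249206542969), (55.46092987060547, 60.29901885986328), 77.72901916503906) [62.8838232  64.31056428]
```

View pics/w8.png

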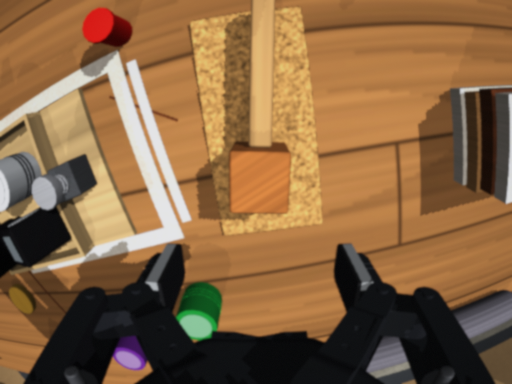

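The mallet head is at (260,180), centred between the fingers. I'll grip it at (548, 372).

Request:
jog_arm --moves "0 0 -1 -0.2 0.1 -4 8;0 0 -1 -0.2 0.1 -8 8;0 0 -1 -0.2 0.1 -12 8;0 0 -1 -0.2 0.1 -14.4 8;0 0 -1 -0.2 0.1 -14.4 8;0 0 -1 -0.2 0.1 -14.4 4.5;0 0 -1 -0.2 0.1 -14.4 4.5;0 0 -1 -0.2 0.1 -14.4 4.5;0 0 -1 -0.2 0.1 -14.4 4.5;0 0 -1 -0.2 0.1 -14.4 4.5;0 0 -1 -0.2 0.1 -11 4.5;0 0 -1 -0.2 0.1 -7 4.5" --squeeze 90

```text
t: 27.82
tool_pos: [545.3, 371.7, 123.0]
orientation: [-179.6, -0.5, 168.0]
wrist_force: [0.1, 0.5, -3.4]
finger_gap: 54.1
```

Request:
jog_arm --moves "0 0 0 0 0 4 4.5;0 0 0 0 0 8 4.5;0 0 0 0 0 10 4.5;0 0 0 0 0 10 4.5;0 0 0 0 0 10 4.5"

```text
t: 28.23
tool_pos: [548.4, 373.6, 228.8]
orientation: [179.9, 0.1, 168.0]
wrist_force: [-0.1, -0.5, -4.9]
finger_gap: 54.5
```

Request:
jog_arm --moves "0 0 0 -1 -4 0 4.5;0 0 0 -2 -8 0 4.5;0 0 0 -3 -12 0 4.5;0 0 0 -4 -16 0 4.5;0 0 0 -4.5 -18 0 4.5;0 0 0 -4.5 -18 0 4.5;0 0 0 -4.5 -18 -2 4.5;0 0 0 -4.5 -18 -4.5 4.5;0 0 0 -4.5 -18 -4.5 4.5;0 0 0 -4.5 -18 -4.5 4.5"

```text
t: 29.07
tool_pos: [500.7, 193.1, 177.8]
orientation: [-179.8, -0.5, 168.0]
wrist_force: [-0.4, -0.6, -2.6]
finger_gap: 54.4
```

```bash
python3 look.py 6 512.9 102.2; python3 -c "
from h import *
ims=[cv2.imread('pics/'+n+'6.png') for n in ['scene','side']]
a=ims[0][130:330,190:440]; b=ims[1][80:280,110:320]
cv2.imwrite('pics/c6.png',np.hstack([cv2.resize(a,(400,320)),cv2.resize(b,(336,320))]))"
```

```text
scene front wall 136 [1.1000e-02 5.2302e+01] [-82.  17.]
scene nose edge [[-63.2, 116.2], [-37.1, 114.9], [-13.1, 114.3], [11.6, 114.5], [38.0, 114.0], [61.9, 114.3]]
side peg 26 117.8 [502.  177.5]
side front wall 82 [-0.    51.532] [-80.  85.]
side nose edge [[-63.3, 114.7], [-36.9, 117.0], [37.9, 115.3], [61.6, 114.6]]
```

View pics/c6.png

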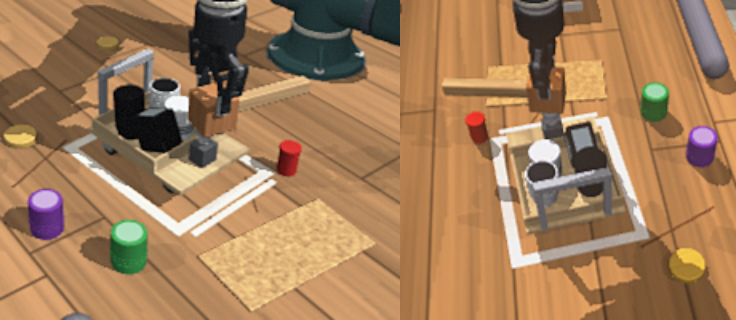

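The mallet head is right above the peg, with its handle clear of the canister. I'll press down.

Request:
jog_arm --moves "0 0 0 0 0 -0.4 4.5;0 0 0 0 0 -0.8 4.5;0 0 0 0 0 -1.1 4.5;0 0 0 0 0 -1.4 4.5;0 0 0 0 0 -1.7 4.5;0 0 0 0 0 -2 4.5;0 0 0 0 0 -2.3 4.5;0 0 0 0 0 -2.6 4.5;0 0 0 0 0 -2.6 4.5;0 0 0 0 0 -2.6 4.5"

```text
t: 30.0
tool_pos: [503.7, 193.5, 157.0]
orientation: [179.9, 0.1, 168.0]
wrist_force: [-0.3, 0.8, 4.9]
finger_gap: 54.2
```

Request:
jog_arm --moves "0 0 0 0 0 -0.2 4.5;0 0 0 0 0 -0.4 4.5;0 0 0 0 0 -0.6 4.5;0 0 0 0 0 -0.8 4.5;0 0 0 0 0 -1 4.5;0 0 0 0 0 -1 4.5;0 0 0 0 0 -1 4.5"

```text
t: 30.58
tool_pos: [504.8, 193.6, 156.8]
orientation: [179.8, 0.5, 168.0]
wrist_force: [-11.3, -1.9, 38.1]
finger_gap: 54.3
```

Request:
jog_arm --moves "0 0 0 0 0 1 4.5;0 0 0 0 0 3 4.5;0 0 0 0 0 6 4.5;0 0 0 0 3 9 4.5;0 0 0 0 6 9 4.5;0 0 0 0 9 9 4.5;0 0 0 0 9 9 4.5;0 0 0 0 9 9 4.5"

```text
t: 31.25
tool_pos: [502.2, 284.1, 233.5]
orientation: [-179.8, -0.2, 168.1]
wrist_force: [0.7, -1.2, -2.6]
finger_gap: 53.9
```

```bash
python3 look.py 7 512.9 102.2; python3 -c "
from h import *
ims=[cv2.imread('pics/'+n+'7.png') for n in ['scene','side']]
a=ims[0][130:330,190:440]; b=ims[1][80:280,110:320]
cv2.imwrite('pics/c7.png',np.hstack([cv2.resize(a,(400,320)),cv2.resize(b,(336,320))]))
for n in ['scene','side']:
    A=np.load(n+'.npz');P=A['P'][A['d']>0]; k=(np.hypot(P[:,0]-504,P[:,1]-184)<20)&(P[:,2]>75)&(P[:,2]<140); print(n,k.sum(),np.percentile(P[k][:,2],[50,80,95]))
"
```

```text
scene peg 80 105.6 [503.5 183.7]
scene front wall 155 [-7.0000e-03  5.1627e+01] [-83.  83.]
scene nose edge [[-62.9, 116.2], [-36.9, 114.9], [-12.2, 114.6], [11.8, 113.7], [36.6, 114.3], [63.3, 114.3]]
side peg 72 106.4 [502.5 184.1]
side front wall 84 [-1.000e-02  5.157e+01] [-81.  86.]
side nose edge [[-63.7, 115.4], [-37.2, 116.6], [37.5, 115.0], [62.8, 114.3]]
scene 185 [ 97.14800573 104.0270616  105.60624561]
side 153 [100.23611058 104.65108667 106.37242351]
```

View pics/c7.png

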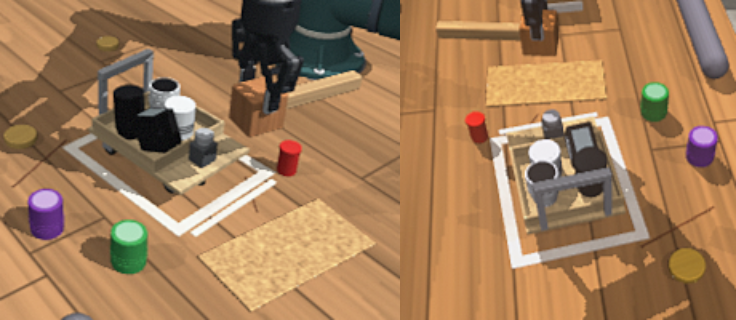

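The peg top dropped from about 119.5 to 106 mm and the press met a hard stop at 38 N, so the brake is on. The caddy didn't move. Now I'll return the mallet.

Request:
jog_arm --moves "0 0 0 2 4 0 4.5;0 0 0 4 8 0 4.5;0 0 0 4.5 9 0 4.5;0 0 0 4.5 9 -4 4.5;0 0 0 4.5 9 -8 4.5;0 0 0 4.5 9 -12 4.5;0 0 0 4.5 9 -15 4.5;0 0 0 4.5 9 -16.5 4.5;0 0 0 4.5 9 -16.5 4.5;0 0 0 4.5 9 -16.5 4.5"

```text
t: 32.18
tool_pos: [547.6, 371.6, 69.4]
orientation: [-179.8, -0.2, 167.9]
wrist_force: [0.3, -0.2, -2.5]
finger_gap: 54.1
```

Request:
jog_arm --moves "0 0 0 0 0 -0.3 4.5;0 0 0 0 0 -0.6 4.5;0 0 0 0 0 -0.9 4.5;0 0 0 0 0 -1 4.5;0 0 0 0 0 -1 4.5;0 0 0 0 0 -1 4.5"

```text
t: 32.68
tool_pos: [548.2, 373.4, 61.7]
orientation: [180.0, 0.0, 168.0]
wrist_force: [-0.3, -0.3, -2.5]
finger_gap: 54.1
```

Request:
jog_arm --moves "0 0 0 0 0 -0.2 4.5;0 0 0 0 0 -0.4 4.5;0 0 0 0 0 -0.5 4.5;0 0 0 0 0 -0.5 4.5;0 0 0 0 0 -0.5 4.5"

```text
t: 33.1
tool_pos: [548.2, 373.4, 57.1]
orientation: [180.0, 0.0, 168.0]
wrist_force: [-1.4, -0.2, 1.8]
finger_gap: 54.2
```

Contact with the mat. I'll release and retreat.

Request:
jog_arm --moves "0 0 0 0 0 0 6;0 0 0 0 0 0 7.5;0 0 0 0 0 0 8;0 0 0 0 0 0 8;0 0 0 0 0 0 8;0 0 0 0 0 4 8;0 0 0 0 0 8 8;0 0 0 0 0 12 8;0 0 0 0 0 16 8;0 0 0 0 0 20 8;0 0 0 0 0 20 8;0 0 0 0 0 20 8"

```text
t: 34.1
tool_pos: [549.4, 374.0, 261.5]
orientation: [179.6, 0.4, 168.0]
wrist_force: [0.7, -0.3, -0.4]
finger_gap: 80.0
```

```bash
python3 look.py 8 512.9 102.2; sed -i "s#top3.png#top4.png#" m.py; python3 m.py
```

```text
scene peg 79 105.5 [503.6 183.8]
scene front wall 154 [-5.0000e-03  5.1825e+01] [-84.  84.]
scene nose edge [[-62.1, 115.2], [-37.4, 115.1], [-13.1, 114.4], [12.4, 114.5], [38.0, 114.6], [64.6, 113.7]]
side peg 69 106.2 [502.5 184.6]
side front wall 82 [-6.0000e-03  5.1719e+01] [-82.  86.]
side nose edge [[-63.6, 115.8], [-37.1, 116.7], [37.2, 113.9], [61.7, 114.1]]
1 top z66 rect [548. 373.] [61. 63.] 82 full [475. 387.] [ 61. 214.] 80 [193 141  92]
3 top z63 rect [712. 261.] [56. 51.] 55 full [712. 261.] [57. 56.] 23 [ 55 125  65]
4 top z57 rect [361. 247.] [38. 35.] 88 full [361. 247.] [37. 38.] 0 [155  45  36]
5 top z158 rect [523.  -7.] [124.  21.] 5 full [512. 100.] [176. 237.] 6 [127 107  90]
7 top z64 rect [774. 130.] [55. 51.] 88 full [774. 130.] [56. 52.] 89 [111  56 129]
8 top z17 rect [ 696. -102.] [62. 60.] 45 full [ 696. -102.] [62. 61.] 46 [160 124  50]
10 top z18 rect [ 356. -305.] [50. 52.] 90 full [ 356. -306.] [52. 52.] 88 [158 122  46]
11 top z166 rect [ 789. -388.] [123.  23.] 89 full [ 770. -386.] [140.  60.] 90 [128 126 127]
tape 3171 ((483.27020263671875, 85.22010803222656), (307.1265563964844, 396.3965759277344), 5.248067855834961)
```

View pics/top4.png

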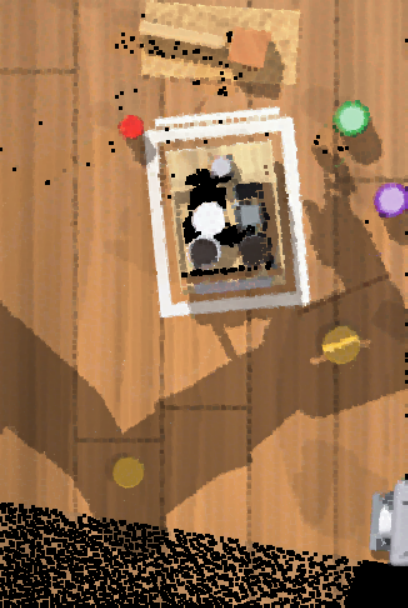

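The top view shows the caddy centred in the tape, all four items in the tray, and the mallet on its mat. The caps and canister haven't moved. Handing in.

```bash
python3 -c "
from cell import robot
print(robot.close_job())"
```

```text
the job is handed in; nothing more can be done
None
```

I handed the job in at about 34 s. The hand-in gives no verdict, so these results are from my own camera checks.

- **Stock:** I loaded lens_long, hood, meter and lens_short into the tray. The meter had been knocked about 33 mm aside and I picked it up from its new place. Top heights measured after loading match all four standing on the tray floor.
- **Parking:** I pushed the caddy about 32 cm by its handle into the tape. It stands at about (512, 101), heading about 95.6°. The mark is at (513, 102), heading 95.4°.
- **Brake:** I pressed the peg down with the mallet, held by its head, until it met a hard stop at 38 N. The peg top fell from about 119.6 to 105.9 mm, a drop of about 13.7 mm.
- **Mallet and bystanders:** The mallet stands on its cork mat at (548, 373). The brass caps and canister moved no more than the 1–2 mm measuring noise. The gripper was open and clear.

Two points to note:
- **Roll-back:** The caddy rolled back about 15 mm while I was loading it, and I re-measured it before pushing.
- **Castors:** I didn't measure the castor angles. I took them as straight after the long nose-first roll.

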